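# Bring a shaft's flat to the mark and hold its collar on it

## Robot

A 6-joint arm with a two-finger parallel gripper is mounted at the origin on a cart in front of the work surface, level with it; the furniture and walls round the work are solid. World frame = base frame: x ahead of the robot, y to its left, z up, the work surface at z = 0. Lengths are in m, angles in rad, forces in N, time in s.
With the tool pointing down it reaches from about 0.4 to 0.925 m from the base axis. Payload 12.5 kg.
Tool frame: the origin (TCP) lies at the very end of the fingers, on their centre line; the grasp point (between the pads) lies 19 mm behind it; z points along the fingers, y is the line along which they close (so a half turn about z gives the same grasp; the last joint's range is limited). The gripper opens to 95 mm and grips with 3 to 60 N. Pads are 20 mm wide; open, the fingers measure 119 mm over their backs; the gripper's body (75 mm by 180 mm) begins 59 mm behind the grasp point.
Start: joints at [-1.353, 0.491, 1.559, -0, 1.092, -0.106], TCP at [0.199, -0.593, 0.215] pointing down, gripper open.
Joint ranges: [-3.1, 3.1], [-0.84, 2.19], [0.05, 2.79], [-1.13, 4.28], [0.06, 2.93], [-2.69, 2.69]. Speed limits (rad/s): [2.22, 2.22, 2.79, 3.14, 3.14, 3.14].

## Interface

Orientations are given as a unit quaternion [w, x, y, z].
In Python, from workcell import robot gives the robot as it stands. Calls block until the motion is done:
- robot.goto(position, orientation): joint-space move of the TCP to a pose.
- robot.move_straight(position, ori=None, speed=0.15): straight line of the TCP; ori=None keeps the orientation; speed is the mean speed in m/s.
- robot.set_joints(angles): joint-space move.
- robot.move_gripper(opening): opening from 0.0 (shut) to 1.0 (fully open); the grip force is fixed at half the most; returns when the fingers have stopped.
- robot.pause(seconds).
- robot.ik(position, orientation): joint angles nearest the present ones, or None.
- robot.state(): the state.
- robot.get_image(name): name is "side" or "top" or "wrist"; returns (picture, depth): 420x560x3 uint8, red, green, blue; 420x560 float32, m along the optical axis (not along the pixel's ray), 0 where there is no reading.
- robot.calibration(name): a dict with "mtx" (3x3 intrinsics, pixels), "cam_to_world" (4x4, takes a point from camera to world coordinates). Camera axes: x right, y up, looking along -z (the intrinsics and any distortion apply to the point x, -y, -z); pixel columns grow to the right and rows downward; lengths in m; the calibration is good to about 2 mm. The wrist camera is an equidistant fisheye: a pixel r from the principal point sees the ray r / f radians off the axis. A picture is of the moment at which its call begins: read the wrist's pose just before it. calibration takes no time and is no camera call; for the wrist camera it gives the pose at the moment of the call.
A pose or a line that the arm cannot do raises robot.IKError and nothing moves.
- robot.finish_job(): hands the job in; it is judged then, once.
The state is a dict: "time_s": time; "q": joint angles; "joint_vel": joint speeds; "tau": joint torques, N m; "eef_pos": TCP position; "eef_rot": TCP orientation; "wrist_force": force on the tool from outside, world axes, zero at the start; "ft_torque": the same for the moment, N m; "finger_gap": opening from 0.0 (shut) to 1.0 (fully open); "grip_force": force on a finger pad.
Only numpy, scipy, OpenCV 4.12 (cv2) and the standard library are available. Lean on these libraries where they do the work, as an engineer would, in place of code of your own. Each camera call takes 0.05 s, during which the arm holds its last target. There are 200 camera calls.

## Task

Two small green gearboxes stand on the bench: one already has its black collar, the other a bare upright shaft. Squeeze the bare shaft across its flat between the fingers and turn it until the flat squarely faces that gearbox's red mark. Then slide the loose black collar down over it, brass screw over the flat and so towards the red mark, and finish while holding it in the gripper, level, with the screw halfway along the flat, resting on nothing and not forced against the shaft; leave the finished gearbox and the things round about alone.

Things in the scene. Friction and masses are not known exactly. Their poses are not given: they have to be found in the camera images.
- bare_gearbox: green gearbox with the BARE shaft, bolted down; foot 104 x 88 mm, housing 84 x 80 mm and 45 mm high, grey cap to 55 mm. Origin: centre of its underside, on the shaft's axis; z up. Red mark on its own -x side. Upright steel shaft: dark shoulder 34 mm thick from z 55 to 63 mm, round, 24 mm thick, to 75 mm, then D-shaped (24 mm, one flat) to the tip at 125 mm
- bare_shaft (a joint): turn of the bare shaft about its upright axis, rad, growing anticlockwise seen from above; 0 when the flat faces the red mark (the gearbox's own -x), at the start between -1.25 and 1.25. It turns with slight friction (0.03 N m), stays where it is left, and has stops at -3 and 3
- bare_flat: the flat of the bare shaft, a bright face 17 mm wide that turns with it and runs from 75 mm above the bench to the tip; the D measures 20 mm across the flat, 24 mm elsewhere. Origin: middle of the flat, 8 mm from the shaft's axis, 100 mm above the bench; its own -x points straight out of the flat
- collar: loose black shaft collar lying flat on the bench: ring, 50 mm outside, 28 mm bore, 22 mm high, about 0.12 kg. Origin: on its axis at its underside; z up. A brass screw (14 mm head, 10 mm proud) points along its own -x at half height; its 5 mm tip reaches into the bore to 10 mm from the axis, so the collar passes over the D only with the screw over the flat, and no lower than the flat's end
- collar_center (a point): centre of the collar, on its axis, 11 mm above its underside, level with the screw
- collar_screw (a point): middle of the brass screw's head, 30 mm from the collar's axis along its own -x
- done_gearbox: the finished green gearbox, same sizes and axes, whose shaft already carries a fixed black collar with a brass screw; leave it alone
- done_flat: the flat of the finished gearbox's shaft, as bare_flat; its shaft must not be turned
- tin_small: green food tin, 57 mm diameter, 72 mm high, a bystander. Origin: centre of its underside
- tin_tuna: low food tin, 86 mm diameter, 40 mm high, a bystander. Origin: centre of its underside
- pine_block: offcut of pine, 60 x 130 x 40 mm, a bystander. Origin: centre of its underside; its length along its own y
Things that resemble listed ones, but are neither listed nor needed, are in the scene too. Of the things shaped like the collar, the black one is meant.

How it is judged:
On the way, in this order (a step that is already met when the one before it is completed fails the run):
1. the bare shaft is squeezed across its flat by the fingers, with the flat facing the red mark (contact force between the fingers and bare_flat above 2 N and value of joint bare_shaft between -0.15 and 0.15 rad), for 0.2 s.
2. the collar is held clear of the bench by the fingers (contact force between the fingers and collar above 2 N and height (world z) of collar above 0.04 m), for 0.2 s.
At the end, for the whole second after the job is handed in: Flat within 0.15 rad of the mark; collar round the shaft (axes within 4 mm), level within 0.12 rad, screw within 6 mm sideways of the mark's direction, collar centre 90 to 110 mm above the bench, at rest, held by the fingers (over 2 N), pressing on gearbox or shaft with under 8 N (value of joint bare_shaft between -0.15 and 0.15 rad and horizontal distance between collar_center and bare_gearbox below 0.004 m and z of collar_center in the frame of bare_gearbox between 0.09 and 0.11 m and angle between collar's own z axis and vertical below 0.12 rad and x of collar_screw in the frame of bare_gearbox below -0.02 m and y of collar_screw in the frame of bare_gearbox between -0.006 and 0.006 m and contact force between the fingers and collar above 2 N and contact force between collar and bare_gearbox below 8 N and linear speed of collar below 0.02 m/s); the arm keeps its last pose, push and grip.
It fails at once if the finished gearbox's shaft was turned (distance of done_flat from where it was at the start of the episode above 0.004 m).
It fails at once if a bystander was pushed about (more than 30 mm) (distance of any of tin_small, tin_tuna, pine_block from where it was at the start of the episode above 0.03 m).
It also fails if it takes over 58 s, if anything falls off the work surface, if the arm or the gripper's body presses on something with over 40 N, if the wrist force passes 120 N, or if a joint passes its speed limit or range.

## Working session

There is one attempt and no reset: what is moved stays moved. The work goes in short steps, each a Python script; the robot and the scene stay as the last script left them, time stands still between calls to the robot, and variables do not carry over. Pictures are saved under pics/ and viewed, at most 10 in all, crops included, and the job is handed in when it is done.

```bash
mkdir -p pics; ls; cat > h.py <<'E'
import numpy as np, cv2
from workcell import robot
def save(n,im): cv2.imwrite('pics/'+n+'.png',cv2.cvtColor(im,cv2.COLOR_RGB2BGR))
def pts(depth,c):
    K=c['mtx'];T=np.array(c['cam_to_world']);v,u=np.mgrid[:depth.shape[0],:depth.shape[1]]
    x=(u-K[0][2])/K[0][0]*depth;y=(v-K[1][2])/K[1][1]*depth
    P=np.stack([x,-y,-depth,np.ones_like(depth)],-1)@T.T
    return P[...,:3]
def quat(yaw): # tool down, tool y axis (closing) at angle yaw: Rz(a)*Rx(pi); y->-y so closing dir = a-90deg
    a=yaw+np.pi/2; return np.array([0,np.cos(a/2),np.sin(a/2),0])
E
python3 - <<'E'
from h import *
print(robot.state())
for n in('top','side'):
    im,d=robot.get_image(n);c=robot.calibration(n);save(n+'0',im);np.savez(''+n+'0.npz',im=im,d=d,P=pts(d,c),K=c['mtx'],T=c['cam_to_world']);print(n,c)
E
```

```text
pics
{'time_s': 0.0, 'q': array([-1.35261291e+00,  4.91555576e-01,  1.55947734e+00, -3.33865743e-05,
        1.09171149e+00, -1.05600273e-01]), 'joint_vel': array([-4.78952334e-04,  9.57067027e-04, -1.07747815e-04, -3.65272124e-04,
       -7.41008461e-04,  7.60444274e-05]), 'tau': array([-3.56545250e-03, -6.12654305e+01, -2.58181429e+01,  6.91624009e-02,
        4.82308993e-02, -1.39878330e-04]), 'eef_pos': array([ 0.19880413, -0.59226224,  0.21405462]), 'eef_rot': array([-5.74132848e-04,  9.86922706e-01,  1.61193179e-01, -4.71859919e-05]), 'wrist_force': array([-0.15147727, -0.70859117,  0.2697391 ]), 'ft_torque': array([-0.04166603,  0.00378259,  0.02263263]), 'grip_force': 0.0, 'finger_gap': 0.9954171228238854}
top {'mtx': array([[538.26921733,   0.        , 286.69668144],
       [  0.        , 538.26921733, 206.25581841],
       [  0.        ,   0.        ,   1.        ]]), 'cam_to_world': array([[-0.01330045,  0.99014395, -0.13942044,  0.34577651],
       [-0.99985826, -0.01460927, -0.00836833, -0.0459077 ],
       [-0.01032269,  0.13928937,  0.99019792,  1.42587981],
       [ 0.        ,  0.        ,  0.        ,  1.        ]])}
side {'mtx': array([[387.09532267,   0.        , 274.38784054],
       [  0.        , 387.09532267, 216.1895632 ],
       [  0.        ,   0.        ,   1.        ]]), 'cam_to_world': array([[-0.88766356,  0.15761622, -0.43267833,  0.07856193],
       [-0.46046943, -0.31323135,  0.83057451,  0.84388558],
       [-0.0046164 ,  0.93650587,  0.3506215 ,  0.4693677 ],
       [ 0.        ,  0.        ,  0.        ,  1.        ]])}
```

View pics/top0.png

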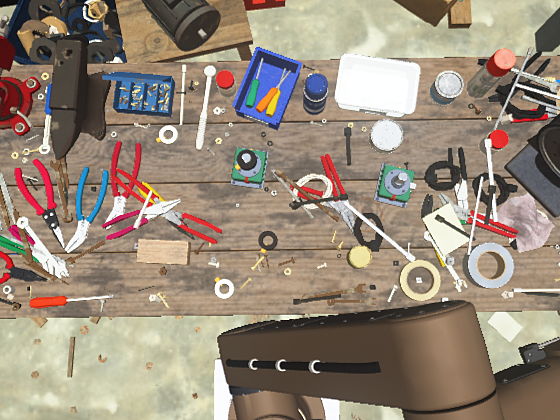

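View pics/side0.png

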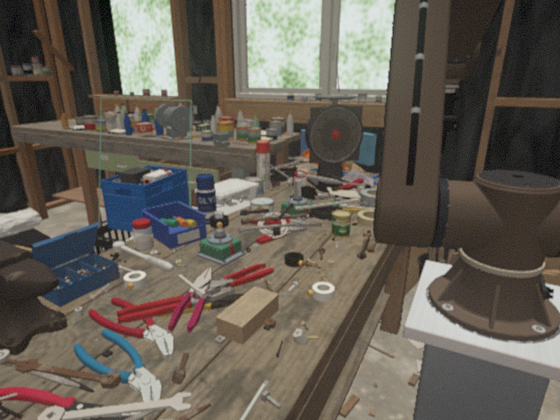

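The top view shows the bare gearbox at about (396,183) and the finished one, with its collar on, at (248,165). Things that could be taken for the collar:
- black ring with brass at (268,240)
- white rings at (224,288) and (168,133)
- tape rolls at (420,280) and (490,265)
- fixed collar at (248,160)

By the description it is the black ring at (268,240). I'll check that in one close crop.

```bash
python3 - <<'E'
from h import *
z=np.load('top0.npz');im=z['im'];P=z['P']
a=cv2.resize(im[150:220,360:430],(400,400),interpolation=cv2.INTER_NEAREST)
b=cv2.resize(im[205:275,233:303],(400,400),interpolation=cv2.INTER_NEAREST)
save('crop',np.hstack([a,b]))
for uv in [(268,240),(268,232),(259,240),(276,240),(396,181),(396,195),(385,197)]: print(uv,P[uv[1],uv[0]].round(4),im[uv[1],uv[0]])
# collar ring top
sub=(slice(220,262),slice(245,292))
p=P[sub].reshape(-1,3);rgb=im[sub].reshape(-1,3).astype(int)
m=(rgb.max(1)<60)&(p[:,2]>.012)&(p[:,2]<.03)
print('collar',m.sum(),np.median(p[m],0),p[m].min(0),p[m].max(0))
# bare shaft top
sub=(slice(150,220),slice(360,430));p=P[sub].reshape(-1,3);rgb=im[sub].reshape(-1,3).astype(int)
for lo,hi in((.115,.135),(.035,.05),(.05,.059)):
    m=(p[:,2]>lo)&(p[:,2]<hi);q=p[m];print(lo,m.sum(),q.mean(0),q.min(0),q.max(0))
hsv=cv2.cvtColor(im,cv2.COLOR_RGB2HSV)[sub].reshape(-1,3)
r=((hsv[:,0]<8)|(hsv[:,0]>172))&(hsv[:,1]>150)&(hsv[:,2]>80)
print('red',r.sum(),p[r].mean(0) if r.any() else 0)
print(p[r].round(3)[:30])
E
```

```text
(268, 240) [ 0.4572  0.0171 -0.0047] [171 152 130]
(268, 232) [0.4762 0.0158 0.0217] [67 64 61]
(259, 240) [0.4558 0.0397 0.0184] [64 60 57]
(276, 240) [ 0.4552 -0.0048  0.0184] [66 62 62]
(396, 181) [ 0.593  -0.3096  0.0952] [128 118 110]
(396, 195) [ 0.5648 -0.3172  0.0491] [ 76 120 101]
(385, 197) [ 0.5634 -0.2925  0.0273] [42 57 40]
collar 29 [0.45810817 0.01612724 0.01963129] [ 0.43132078 -0.00490376  0.01220561] [0.47936735 0.03193571 0.02749726]
0.115 70 [ 0.59898505 -0.32058699  0.1230051 ] [ 0.58881259 -0.33240306  0.11569579] [ 0.61121054 -0.30903931  0.12998828]
0.035 568 [ 0.59312045 -0.31634872  0.04338539] [ 0.50357624 -0.40464698  0.0351555 ] [ 0.68747146 -0.22764031  0.04998972]
0.05 333 [ 0.58614223 -0.3114471   0.05389723] [ 0.50212803 -0.40203227  0.05002687] [ 0.63023327 -0.22475189  0.05894044]
red 16 [ 0.54586309 -0.29366749  0.12774808]
[[ 0.346 -0.046  1.426]
 [ 0.565 -0.312  0.049]
 [ 0.563 -0.31   0.044]
 [ 0.564 -0.313  0.041]
 [ 0.561 -0.308  0.043]
 [ 0.561 -0.311  0.039]
 [ 0.561 -0.313  0.043]
 [ 0.559 -0.304  0.037]
 [ 0.558 -0.305  0.042]
 [ 0.558 -0.31   0.046]
 [ 0.557 -0.312  0.049]
 [ 0.557 -0.304  0.033]
 [ 0.556 -0.308  0.04 ]
 [ 0.557 -0.312  0.035]
 [ 0.556 -0.313  0.039]
 [ 0.556 -0.316  0.039]]
```

View pics/crop.png

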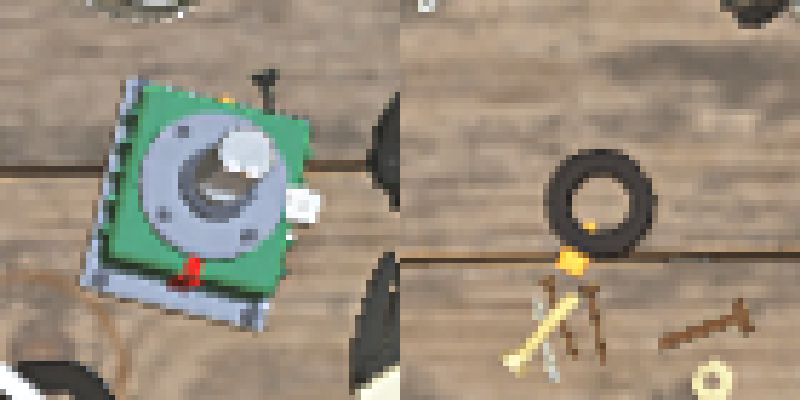

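The crop confirms the choice: a black ring at (268,240) with its brass screw pointing down-left in the image. The bare gearbox's red mark is at about (393,198), towards -x. Next I'll refine both with the wrist camera.

```bash
python3 - <<'E'
from h import *
import pickle
out={}
q=quat(np.deg2rad(75))  
for n,p in (('g',[0.56,-0.31,0.26]),('c',[0.455,0.016,0.2])):
    try: robot.goto(p,q)
    except robot.IKError as e: print(n,'IK',e); continue
    robot.pause(.3)
    c=robot.calibration('wrist');im,d=robot.get_image('wrist');save('w'+n,im)
    out[n]=(im,d,c);s=robot.state();print(n,s['time_s'],s['q'].round(2),s['eef_pos'].round(4),c['mtx'][0],c['mtx'][1],c['cam_to_world'].round(4),c.keys())
pickle.dump(out,open('w.pkl','wb'))
save('wboth',np.hstack([cv2.resize(o[0],(400,300)) for o in out.values()]))
E
```

```text
g 2.1333 [-0.61  0.47  1.46  0.    1.21 -1.92] [ 0.5598 -0.3103  0.26  ] [325.1922621    0.         280.83936402] [  0.         325.1922621  210.96596571] [[ 2.603e-01 -9.350e-01 -2.409e-01  4.924e-01]
 [ 9.655e-01  2.520e-01  6.530e-02 -2.920e-01]
 [-3.000e-04 -2.496e-01  9.683e-01  4.307e-01]
 [ 0.000e+00  0.000e+00  0.000e+00  1.000e+00]] dict_keys(['mtx', 'cam_to_world'])
c 3.7917 [-0.11  0.27  1.98  0.    0.9  -1.42] [0.4551 0.0157 0.1999] [325.1922621    0.         280.83936402] [  0.         325.1922621  210.96596571] [[ 2.602e-01 -9.350e-01 -2.409e-01  3.878e-01]
 [ 9.656e-01  2.519e-01  6.530e-02  3.400e-02]
 [-3.000e-04 -2.496e-01  9.683e-01  3.707e-01]
 [ 0.000e+00  0.000e+00  0.000e+00  1.000e+00]] dict_keys(['mtx', 'cam_to_world'])
```

View pics/wboth.png

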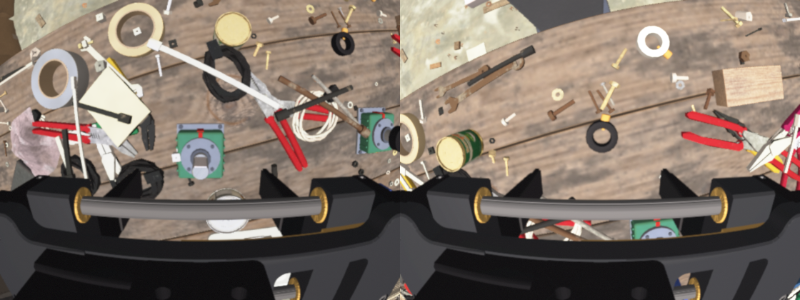

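The left wrist view shows the bare gearbox at about (200,150) of the half-size picture, with its mark up and its shaft at (202,165). The right view shows the collar at (601,135), with its screw towards (604,118).

```bash
cat >> h.py <<'E'
def rays(c,uv):
    K=c['mtx'];T=np.array(c['cam_to_world']);uv=np.atleast_2d(uv).astype(float)
    x=(uv[:,0]-K[0,2])/K[0,0];y=(uv[:,1]-K[1,2])/K[1,1];t=np.hypot(x,y)+1e-12
    d=np.stack([x/t*np.sin(t),-y/t*np.sin(t),-np.cos(t)],-1)
    return T[:3,3],d@T[:3,:3].T,np.cos(t)
def wpts(depth,c):
    v,u=np.mgrid[:420,:560];o,d,ct=rays(c,np.stack([u.ravel(),v.ravel()],1))
    return (o+d*(depth.ravel()/ct)[:,None]).reshape(420,560,3)
def onplane(c,uv,z):
    o,d,_=rays(c,uv);return o+d*((z-o[2])/d[:,2])[:,None]
def circ(p):
    A=np.c_[2*p[:,:2],np.ones(len(p))];s=np.linalg.lstsq(A,(p[:,:2]**2).sum(1),rcond=None)[0]
    return s[:2],np.sqrt(s[2]+s[0]**2+s[1]**2)
E
python3 - <<'E'
from h import *
import pickle
out=pickle.load(open('w.pkl','rb'))
im,d,c=out['g'];P=wpts(d,c)
crop=im[160:260,230:330];a=cv2.resize(crop,(400,400),interpolation=cv2.INTER_NEAREST)
hsv=cv2.cvtColor(im,cv2.COLOR_RGB2HSV)
R=(slice(160,262),slice(235,330));v,u=np.mgrid[R]
p=P[R];h=hsv[R]
red=((h[...,0]<6)|(h[...,0]>174))&(h[...,1]>170)&(h[...,2]>80)
print('red',red.sum(),u[red].mean(),v[red].mean(),np.median(p[red],0), onplane(c,[[u[red].mean(),v[red].mean()]],.045))
g=(h[...,0]>60)&(h[...,0]<90)&(h[...,1]>100)&(p[...,2]>.04)&(p[...,2]<.05)
q=onplane(c,np.c_[u[g],v[g]],.045)[:,:2].astype(np.float32)
print('housing top pts',g.sum(),p[g].mean(0),cv2.minAreaRect(q),cv2.boxPoints(cv2.minAreaRect(q)))
t=(p[...,2]>.118)&(p[...,2]<.132);print('tip',t.sum(),p[t].mean(0),p[t].min(0),p[t].max(0))
sh=(p[...,2]>.08)&(p[...,2]<.12)&(np.hypot(p[...,0]-.598,p[...,1]+.32)<.03)
s=p[sh];print('shaft side',len(s),s.mean(0))
for i in range(0,len(s),max(1,len(s)//25)): print(s[i].round(4),im[R][sh][i])
im,d,c=out['c'];P=wpts(d,c)
R=(slice(140,230),slice(235,325))
b=cv2.resize(im[R],(400,400),interpolation=cv2.INTER_NEAREST);save('wcrop',np.hstack([a,b]))
v,u=np.mgrid[R];p=P[R];h=hsv=cv2.cvtColor(im,cv2.COLOR_RGB2HSV)[R]
t=(h[...,2]<85)&(p[...,2]>.017)&(p[...,2]<.027);print('collar top',t.sum(),p[t].mean(0),p[t].min(0),p[t].max(0))
E
```

```text
red 52 280.40384615384613 185.6153846153846 [ 0.55731992 -0.31046103  0.04209361] [[ 0.55779617 -0.31029331  0.045     ]]
housing top pts 1124 [ 0.58780151 -0.31754448  0.04533984] ((0.5954140424728394, -0.320427268743515), (0.07938144356012344, 0.07957254350185394), 74.92908477783203) [[ 0.54667604 -0.3484078 ]
 [ 0.6235117  -0.36909783]
 [ 0.64415205 -0.29244673]
 [ 0.5673164  -0.2717567 ]]
tip 418 [ 0.59667899 -0.3214134   0.12501371] [ 0.58681349 -0.3331448   0.11805873] [ 0.60870608 -0.30936542  0.12736492]
shaft side 236 [ 0.58960693 -0.3194251   0.10119946]
[ 0.5864 -0.3265  0.084 ] [130 124 124]
[ 0.5897 -0.317   0.0812] [143 138 139]
[ 0.5876 -0.3245  0.0857] [128 118 114]
[ 0.5904 -0.3149  0.0851] [129 120 116]
[ 0.5878 -0.3233  0.09  ] [126 117 112]
[ 0.5906 -0.3139  0.0891] [126 116 112]
[ 0.5872 -0.3253  0.094 ] [125 115 111]
[ 0.5899 -0.316   0.0933] [127 117 113]
[ 0.5872 -0.3275  0.0958] [105  99  95]
[ 0.5897 -0.3182  0.0958] [128 117 114]
[ 0.5959 -0.3094  0.0836] [95 93 95]
[ 0.5884 -0.3211  0.1011] [127 117 113]
[ 0.5916 -0.312   0.0988] [124 114 110]
[ 0.5876 -0.3241  0.1047] [126 116 112]
[ 0.5903 -0.3151  0.104 ] [127 117 113]
[ 0.5869 -0.3271  0.1082] [108 101  97]
[ 0.5895 -0.3181  0.1075] [128 118 114]
[ 0.595  -0.3096  0.0976] [95 92 92]
[ 0.5881 -0.322   0.1119] [127 117 112]
[ 0.5911 -0.3132  0.11  ] [126 116 112]
[ 0.5871 -0.3259  0.1151] [124 115 110]
[ 0.59   -0.3172  0.1136] [128 118 114]
[ 0.5902 -0.3314  0.1048] [124 127 140]
[ 0.5889 -0.3211  0.1171] [129 119 114]
[ 0.5916 -0.3124  0.1158] [126 115 112]
[ 0.5934 -0.3107  0.1152] [110 102  99]
[ 0.5968 -0.3094  0.113 ] [118 119 127]
collar top 966 [0.45349294 0.01783004 0.02250375] [ 0.42988928 -0.00568354  0.01711645] [0.47749462 0.04137916 0.02539   ]
```

View pics/wcrop.png

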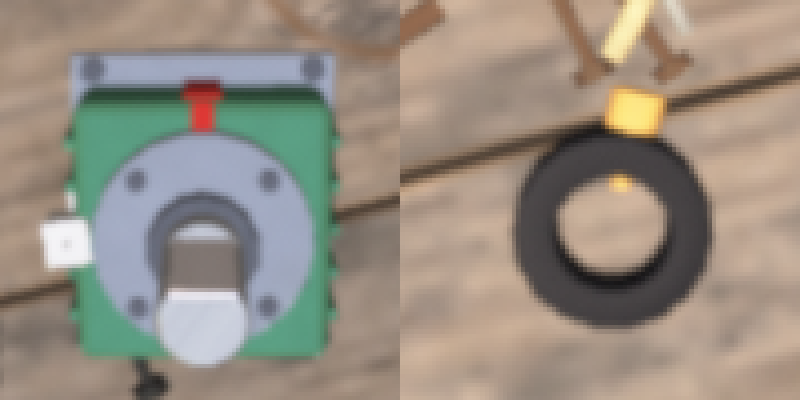

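The flat and mark show clearly: in the left crop the mark is at (203,100) and the flat at (205,260), nearly facing it. In the right crop the collar's centre is at (612,225) and its screw head at (636,112). I'll fit these more exactly.

```bash
python3 - <<'E'
from h import *
import pickle
out=pickle.load(open('w.pkl','rb'))
im,d,c=out['g'];P=wpts(d,c);p=P[160:262,235:330].reshape(-1,3);col=im[160:262,235:330].reshape(-1,3).astype(int)
w=(p[:,2]>.08)&(p[:,2]<.118)&(np.hypot(p[:,0]-.596,p[:,1]+.32)<.025)
s=p[w][:,:2];k=np.ones(len(s),bool)
for _ in range(6):
    m=s[k].mean(0);U,S,V=np.linalg.svd(s[k]-m);n=V[1];n=n*np.sign(-n[0]);k=abs((s-m)@n)<.0012
print('flat n',n,'yaw',np.degrees(np.arctan2(-n[1],-n[0])),m,k.sum(),'width',np.ptp((s-m)[k]@V[0]), 'axis',m-.008*n)
v,u=np.mgrid[160:262,235:330];t=(p[:,2]>.118)
mask=np.zeros((420,560),np.uint8);mask[160:262,235:330]=t.reshape(v.shape)
# tip region bright: plane outline
cn=max(cv2.findContours(mask,cv2.RETR_EXTERNAL,cv2.CHAIN_APPROX_NONE)[0],key=cv2.contourArea)[:,0]
q=onplane(c,cn,.125)[:,:2];
far=((q-m)@n)<-.006
print('tip circ',circ(q[far]),far.sum())
# cap (grey cap z .055) & housing rect centre known
im,d,c=out['c'];h=cv2.cvtColor(im,cv2.COLOR_RGB2HSV);R=(slice(140,230),slice(235,325));off=np.array([235,140])
dk=((h[R][...,2]<95)&(h[R][...,1]<90)).astype(np.uint8)
cs,_=cv2.findContours(dk,cv2.RETR_CCOMP,cv2.CHAIN_APPROX_NONE)
cn=max(cs,key=cv2.contourArea)[:,0]+off
br=(h[R][...,0]>12)&(h[R][...,0]<30)&(h[R][...,1]>170)&(h[R][...,2]>150)
n,l,st,ce=cv2.connectedComponentsWithStats(br.astype(np.uint8))
for i in range(1,n):
    print('brass',st[i],ce[i]+off,onplane(c,ce[i]+off,.0145),onplane(c,ce[i]+off,.011))
q=onplane(c,cn,.022)[:,:2]
# far edge from camera: top rim visible outline all around on the near side is side wall-> keep far half
print('outer',circ(q))
o=c['cam_to_world'][:2,3];c0,r=circ(q);f=((q-c0)@(c0-o))>0;print('far half',circ(q[f]),f.sum())
E
```

```text
flat n [-0.96265133  0.27074418] yaw -15.7085548744947 [ 0.58910318 -0.31922155] 175 width 0.01871340421218299 axis [ 0.59680439 -0.3213875 ]
tip circ (array([ 0.5965313 , -0.32136974]), np.float64(0.011543587043445235)) 35
outer (array([0.44906266, 0.00882353]), np.float64(0.027569518465161622))
far half (array([0.45402457, 0.01774993]), np.float64(0.023334357777949052)) 61
```

```bash
python3 - <<'E'
from h import *
import pickle
out=pickle.load(open('w.pkl','rb'))
im,d,c=out['c'];P=wpts(d,c);h=cv2.cvtColor(im,cv2.COLOR_RGB2HSV);o=np.array([235,140])
sc=90/400
print(h[int(140+112*sc),int(235+236*sc)],h[int(140+182*sc),int(235+220*sc)])
R=(slice(140,230),slice(235,325))
br=(h[R][...,0]>12)&(h[R][...,0]<32)&(h[R][...,1]>135)&(h[R][...,2]>140)
n,l,st,ce=cv2.connectedComponentsWithStats(br.astype(np.uint8))
for i in range(1,n):
    uv=ce[i]+o; pp=P[R][l==i]
    print('brass',st[i],uv,'3d med',np.median(pp,0).round(4),onplane(c,uv,.015).round(4))
p=P[R].reshape(-1,3);t=(h[R][...,2].ravel()<95)&(p[:,2]>.018)&(p[:,2]<.027)
q=p[t][:,:2]; hull=cv2.convexHull(q.astype(np.float32))[:,0]
print('collar enclosing',cv2.minEnclosingCircle(hull),circ(hull))
# inner hole: bench pixels seen through; top-rim inner edge
mask=(~t.reshape(90,90)).astype(np.uint8)
n,l,st,ce=cv2.connectedComponentsWithStats(mask,connectivity=4)
for i in range(1,n):
    if st[i][4]>100: print('hole',st[i],ce[i]+o,onplane(c,ce[i]+o,.022))
E
```

```text
[ 25 120 253] [ 20 136 235]
brass [46 20 14 11 59] [287.93220339 165.16949153] 3d med [0.4285 0.0315 0.0164] [[0.4283 0.031  0.015 ]]
brass [49 40  2  1  2] [284.5 180. ] 3d med [0.4429 0.0232 0.0171] [[0.4433 0.0231 0.015 ]]
collar enclosing ((0.45332828164100647, 0.018223421648144722), 0.024685587733983994) (array([0.45364587, 0.01782326]), np.float64(0.023837756912275604))
hole [   0    0   90   90 6603] [278.87626836 183.0205967 ] [[0.44379619 0.01656646 0.022     ]]
hole [ 35  38  25  26 491] [282.12219959 190.69450102] [[0.45291904 0.0177661  0.022     ]]
```

```bash
cat >> h.py <<'E'
ax=np.array([.5966,-.3214]);gy=np.deg2rad(-15.2);ex=np.array([np.cos(gy),np.sin(gy)])
def show(t):
    s=robot.state();print(t,round(s['time_s'],2),'p',s['eef_pos'].round(4),'F',s['wrist_force'].round(1),'M',s['ft_torque'].round(2),'gap',round(s['finger_gap'],3),'grip',round(s['grip_force'],1),'q6',s['q'][5].round(2))
E
python3 - <<'E'
from h import *
xy=ax+.002*ex
for y in (gy,gy+np.pi):
    q=quat(y);j=robot.ik([*xy,.086],q);print(j)
    if j is not None and abs(j[5])<2.5: break
robot.goto([*xy,.22],q);robot.move_gripper(.55);show('above')
robot.move_straight([*xy,.086],speed=.1);show('down')
robot.move_gripper(0.0);robot.pause(.4);show('sq')
E
```

```text
[-5.90593233e-01  7.02048250e-01  1.53152945e+00 -4.44089210e-16
  9.08014952e-01 -3.25303186e-01]
above 6.05 p [ 0.5985 -0.322   0.22  ] F [-0.5  0.3 -0. ] M [-0.06 -0.07  0.03] gap 0.552 grip 0.0 q6 -0.33
down 7.54 p [ 0.5988 -0.3221  0.0867] F [0.4 0.7 0.6] M [-0.09 -0.05 -0.02] gap 0.547 grip 0.0 q6 -0.33
sq 8.57 p [ 0.5991 -0.3221  0.0861] F [ 5.6 -1.2 -2.3] M [-0.16 -0.87  0.  ] gap 0.203 grip 30.0 q6 -0.33
```

Squeezed across the flat: a gap of about 19 mm and 30 N. Next I'll release, recheck the flat, and pick up the collar.

```bash
cat >> h.py <<'E'
def flat(im,d,c):
    P=wpts(d,c);p=P.reshape(-1,3)
    w=(p[:,2]>.08)&(p[:,2]<.118)&(np.hypot(p[:,0]-ax[0],p[:,1]-ax[1])<.025)
    s=p[w][:,:2];k=np.ones(len(s),bool)
    for _ in range(6):
        m=s[k].mean(0);V=np.linalg.svd(s[k]-m)[2];n=V[1]*np.sign(-V[1][0]);k=abs((s-m)@n)<.0012
    mask=((P[...,2]>.118)&(P[...,2]<.135)&(np.hypot(P[...,0]-ax[0],P[...,1]-ax[1])<.025)).astype(np.uint8)
    cn=max(cv2.findContours(mask,cv2.RETR_EXTERNAL,cv2.CHAIN_APPROX_NONE)[0],key=cv2.contourArea)[:,0]
    q=onplane(c,cn,.125)[:,:2];f=((q-m)@n)<-.006
    return np.degrees(np.arctan2(-n[1],-n[0])),m-.008*n,circ(q[f])
E
python3 - <<'E'
from h import *
xy=ax+.002*ex
robot.move_gripper(.55);robot.move_straight([*xy,.22],speed=.15)
robot.goto([.56,-.31,.26],quat(gy+np.pi/2));robot.pause(.3)
c=robot.calibration('wrist');im,d=robot.get_image('wrist');print(flat(im,d,c))
cc=np.array([.4536,.0178]);q=quat(np.deg2rad(62.4))
print(robot.ik([*cc,.003],q))
robot.move_gripper(.8)
robot.goto([*cc,.12],q);robot.move_straight([*cc,.004],speed=.1);show('at collar')
robot.move_gripper(0.);robot.pause(.3);show('grip')
robot.move_straight([*cc,.16],speed=.1);robot.pause(.4);show('up')
E
```

```text
(np.float64(-16.444820203030538), array([ 0.59707875, -0.3213195 ]), (array([ 0.59655983, -0.32124224]), np.float64(0.01154790440948937)))
[-1.06463753e-01  6.21227420e-01  2.15246540e+00 -4.44089210e-16
  3.67899833e-01 -1.19554921e+00]
at collar 15.48 p [0.4538 0.0178 0.0044] F [ 0.8  0.3 -0.2] M [ 0.08 -0.15 -0.05] gap 0.804 grip 0.0 q6 -1.2
grip 16.34 p [0.4537 0.0178 0.0041] F [0.2 0.1 5.4] M [ 0.07 -0.06  0.04] gap 0.523 grip 30.0 q6 -1.2
up 18.45 p [0.4536 0.0178 0.1599] F [ 0.7 -0.8 -1.2] M [ 0.03 -0.13  0.02] gap 0.529 grip 30.0 q6 -1.2
```

Collar held: gap about 50 mm, 30 N. Next I'll move above the shaft and look.

```bash
python3 - <<'E'
from h import *
import pickle
a=ax+.0003*ex
robot.goto([*a,.175],quat(gy+np.pi/2));robot.pause(.4);show('over')
o={}
for n in('wrist','top','side'):
    c=robot.calibration(n);im,d=robot.get_image(n);o[n]=(im,d,c)
pickle.dump(o,open('over.pkl','wb'))
w=cv2.resize(o['wrist'][0][110:320,140:420],(800,600)) 
t=cv2.resize(o['top'][0][130:230,350:450],(300,300));s=cv2.resize(o['side'][0][130:230,250:350],(300,300))
save('over',np.hstack([cv2.resize(w,(480,600)),np.vstack([t,s])]))
E
```

```text
over 20.23 p [ 0.597  -0.3211  0.1751] F [-0.8  0.7 -0.5] M [ 0.07 -0.14 -0.04] gap 0.527 grip 30.0 q6 -1.9
```

View pics/over.png

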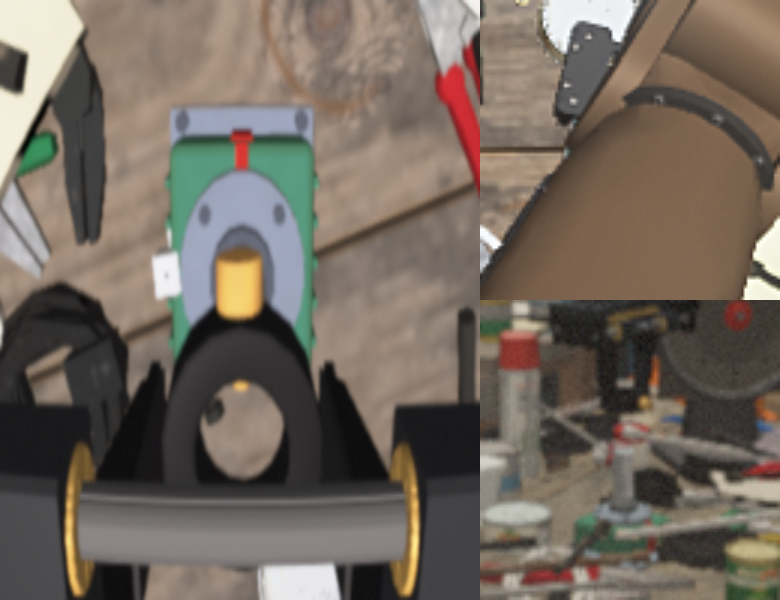

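In the wrist view the collar is held level, its screw head at (240,285) in line with the red mark at (242,150). The bore's lower part is hidden by the bar. I'll measure the offset in the hand.

```bash
python3 - <<'E'
from h import *
import pickle
im,d,c=pickle.load(open('over.pkl','rb'))['wrist'];P=wpts(d,c);h=cv2.cvtColor(im,cv2.COLOR_RGB2HSV)
L=P[...,:2]-np.array([.597,-.3211]);ey=np.array([-ex[1],ex[0]]);X=L@ex;Y=L@ey
m=(P[...,2]>.165)&(P[...,2]<.205)&(np.hypot(X,Y)<.045)
br=m&(h[...,0]>12)&(h[...,0]<32)&(h[...,1]>110)&(h[...,2]>120)
v,u=np.nonzero(br);print('head',br.sum(),u.mean(),v.mean(),'X',np.percentile(X[br],[2,50,98]),'Y',np.percentile(Y[br],[2,50,98]),'z',np.percentile(P[br][:,2],[2,50,98]))
t=m&(h[...,2]<100)&(h[...,1]<100)&(P[...,2]>.188)&(P[...,2]<.2)&(abs(Y)<.0245)
print('top z',t.sum(),np.percentile(P[t][:,2],[5,50,95]))
A=np.c_[X[t],Y[t],np.ones(t.sum())];print('tilt',np.linalg.lstsq(A,P[t][:,2],rcond=None)[0])
zt=np.median(P[t][:,2])
# inner rim: for image columns, fit circle to inner/outer edges of top pixels in X,Y
x,y=X[t],Y[t]
th=np.arctan2(y,-x-0.0);r=np.hypot(x,y)
for lab,f in(('inner',np.min),('outer',np.max)):
    e=[]
    for b in np.linspace(-1.2,1.2,25):
        k=abs(th-b)<.06
        if k.sum()>3:
            i=np.nonzero(k)[0][(np.argmin if lab=='inner' else np.argmax)(r[k])];e.append((x[i],y[i]))
    print(lab,len(e),circ(np.array(e)))
E
```

```text
head 581 279.09122203098104 211.13597246127367 X [-0.03460825 -0.0295965  -0.01025338] Y [-0.00737305 -0.00073117  0.00592278] z [0.18305985 0.18827962 0.19039092]
top z 3019 [0.19097916 0.19347149 0.19450091]
tilt [0.01738408 0.0006394  0.1934365 ]
inner 25 (array([-0.00077657,  0.00014015]), np.float64(0.013385337685570787))
outer 25 (array([-0.00018163,  0.00016256]), np.float64(0.024424126049994492))
```

```bash
python3 - <<'E'
from h import *
a=np.array([.5971,-.3214])
robot.move_straight([*a,.14],speed=.08);robot.pause(.2);show('tip');f0=robot.state()['wrist_force']
for z in np.r_[np.arange(.132,.095,-.006),.0927]:
    robot.move_straight([*a,z],speed=.04);s=robot.state();df=s['wrist_force']-f0
    if np.linalg.norm(df)>6: show('contact');break
robot.pause(.5);show('end');print(robot.state()['wrist_force']-f0)
c=robot.calibration('wrist');im,d=robot.get_image('wrist');c2=robot.calibration('side');i2,_=robot.get_image('side')
save('end',np.hstack([cv2.resize(im[110:320,140:420],(480,360)),cv2.resize(i2[150:240,265:345],(320,360))]))
E
```

```text
tip 21.17 p [ 0.5973 -0.3215  0.1405] F [ 0.5 -1.2 -0.6] M [ 0.12 -0.18  0.  ] gap 0.527 grip 30.0 q6 -1.9
end 24.07 p [ 0.5971 -0.3214  0.0927] F [ 0.2  0.2 -1.1] M [ 0.07 -0.18  0.05] gap 0.526 grip 30.0 q6 -1.9
[-0.2717785   1.40157349 -0.43417357]
```

View pics/end.png

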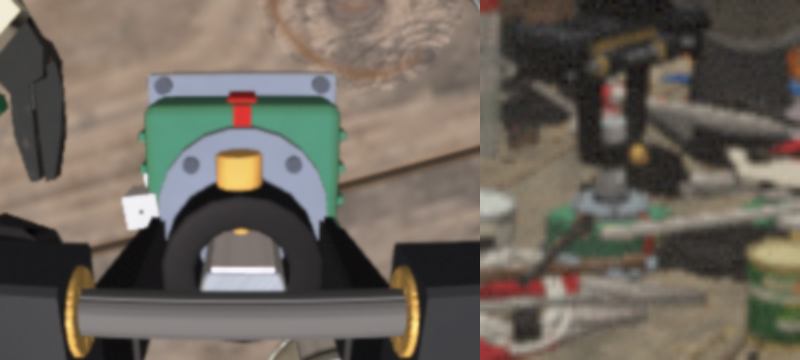

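The collar is round the shaft with its screw at (240,170), in line with the mark at (242,105). The shaft stands free inside the bore and no contact force shows, so I'm handing in.

```bash
python3 -c "
from h import *
print(robot.finish_job());show('x')"
```

```text
the job is handed in; nothing more can be done
None
the job is handed in; nothing more can be done
```

I handed the job in at about 24 s, verdict not shown: the shaft was squeezed with its flat facing the mark, to about 1°, and the collar is held level round it, screw towards the mark, about halfway along the flat, with no contact force showing.

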